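# Pack the paint touch-up caddy

### The arm

A 7-joint arm with a two-finger parallel gripper is mounted at the origin on the work surface. World frame = base frame: x ahead of the robot, y to its left, z up, the work surface at z = 0. Lengths are in m, angles in rad, forces in N, time in s.
With the tool pointing down it reaches from about 0.4 to 0.875 m from the base axis. Payload 19.3 kg.
Tool frame: the origin (TCP) lies midway between the tips of the shut fingers; the grasp point (between the pads) lies 19 mm behind it; z points along the fingers, y is the direction in which the jaws open and shut (so a half turn about z gives the same grasp; the last joint's range is limited). The gripper opens to 85 mm and grips with 20 to 120 N. Pads are 22 mm wide; open, the fingers measure 114 mm over their backs; the gripper's body (76 mm by 85 mm) begins 54 mm behind the grasp point. The pads swing forward as they close: fully open they stand 13 mm farther back than shut.
Start: joints at [1.173, 0.521, -0.036, 1.599, 0.021, 1.021, -0.113], TCP at [0.201, -0.592, 0.191] pointing down, gripper open.
Joint ranges: [-2.91, 2.91], [-0.3, 2.13], [-1.5, 1.42], [0.17, 2.43], [-1.26, 4.41], [0.16, 1.93], [-2.52, 2.52]. Speed limits (rad/s): [1.89, 1.89, 2.39, 2.39, 3.01, 3.01, 3.01].

### API

Orientations are given as [roll, pitch, yaw] about the fixed x, y, z axes, in that order (R = Rz(yaw) Ry(pitch) Rx(roll)).
In Python, from workcell import bot, eyes gives the robot as it stands. The module is installed in compiled form; this text tells all that it offers.
- The arm moves only by the shell command python3 -m jog 'ROWS' [FORCE]. ROWS is JSON, a list of rows, each an object with "delta_pos": the shift along the world's x, y, z in mm, a list of three; "spin": the turn about the world's z in rad; "claw": the closure, from 0 (fully open) to 1 (shut). In form: [{"delta_pos": [tx, ty, tz], "spin": spin, "claw": claw}, ...]. A call has 1 to 8 rows; each row is the pose to reach, as a shift and turn from the pose measured when the call began; what a row does not reach only later rows make up. A row lasts 1/10 s, in which the tool goes at most 50 mm and 8.59 degrees, less where a joint would pass 70% of its speed; a pose out of reach is approached as far as the arm can. A call with a gripper value outside its range is refused whole. The fingers move at their own pace and stop on an object; FORCE is the grip in N (left out, the last holds). Time passes only in rows, so rows that repeat a pose let the fingers close. It gives the time, the measured TCP pose, the force and the opening at its end, in the units of the state.
- bot.observe(): the state, without advancing time (a new reading comes with each control period).
- eyes.grab_frame(name): name is "scene" or "top" or "wrist"; returns the picture (480x640x3 uint8, blue, green, red); there is no depth.
- eyes.camera_params(name): a dict with "fx", "fy", "cx", "cy" (pixels), "origin" and "attitude" of the camera in the world. Camera axes: x right, y up, looking along -z (the intrinsics and any distortion apply to the point x, -y, -z); pixel columns grow to the right and rows downward; lengths in m; the calibration is good to about 2 mm. A picture is of the moment at which its call begins: read the wrist's pose just before it. camera_params takes no time and is no camera call; for the wrist camera it gives the pose at the moment of the call.
- bot.job_done(): hands the job in, once; it reports no verdict.
The state is a dict: "clock": time; "qpos": joint angles; "qd": joint speeds; "joint_efforts": joint torques, N m; "position": TCP position; "tool_rot": TCP orientation; "force": force on the tool from outside, world axes, zero at the start; "moment": the same for the moment, N m; "grip_width": finger opening in m.
Only numpy, scipy, OpenCV 4.12 (cv2) and the standard library are available. Lean on these libraries where they do the work, as an engineer would, in place of code of your own. Each camera call takes 0.05 s, during which the arm holds its last target. There are 200 camera calls.

### The job

Pack the paint touch-up caddy on the garage bench: stand the green-lidded and blue-lidded tins upright in the holders of their own colour, and lay the yellow-handled brush and the red-handled filling knife flat and lengthwise in the trays of their own colour. Everything goes fully down on the floor of its place. The black-lidded tin and the black-handled brush belong to another job: leave them standing and lying where they are.

Things in the scene. Friction and masses are not known exactly. Their poses are not given: they have to be found in the camera images.
- green_tin: upright white paint tester tin, 50 mm across, 66 mm high, with a green lid on top and a green band round it, about 0.2 kg; origin at the centre of its underside, z up its axis
- blue_tin: upright white paint tester tin, 50 mm across, 66 mm high, with a blue lid on top and a blue band round it, about 0.2 kg; origin at the centre of its underside, z up its axis
- yellow_brush: short paint brush, 120 mm long, lying flat along its x axis; origin at the centre of its underside, z up. The yellow handle runs from x = -60 to +12 mm, 22 mm wide (y) and 22 mm high, the place to grip is its middle at x = -24 mm, also near its centre of mass; steel ferrule and pale bristles, up to 36 mm wide, at the +x end. About 80 g
- red_knife: filling knife, 120 mm long, lying flat along its x axis; origin at the centre of its underside, z up. The red handle runs from x = -60 to +12 mm, 22 mm wide (y) and 22 mm high, the place to grip is its middle at x = -24 mm, also near its centre of mass; thin steel blade, up to 44 mm wide, 3 mm thick and 11 mm above the underside, at the +x end. About 80 g
- black_tin: look-alike that stays: upright white paint tester tin, 50 mm across, 66 mm high, with a black lid on top and a black band round it, about 0.2 kg; origin at the centre of its underside, z up its axis
- black_brush: look-alike that stays: short paint brush, 120 mm long, lying flat along its x axis; origin at the centre of its underside, z up. The black handle runs from x = -60 to +12 mm, 22 mm wide (y) and 22 mm high, the place to grip is its middle at x = -24 mm, also near its centre of mass; steel ferrule and pale bristles, up to 36 mm wide, at the +x end. About 80 g
- green_holder: square green holder with open top, fixed in the black caddy: 80 x 80 mm outside, 72 x 72 mm inside, 26 mm high overall, walls and floor 4 mm thick; origin at the centre of its underside (5 mm above the bench), sides along x and y, z up. The black caddy round all four holders is 190 x 280 mm with a rim 15 mm above the bench
- blue_holder: square blue holder with open top, fixed in the black caddy: 80 x 80 mm outside, 72 x 72 mm inside, 26 mm high overall, walls and floor 4 mm thick; origin at the centre of its underside (5 mm above the bench), sides along x and y, z up. Beside the green one, 86 mm between centres, along the caddy's side farther from the loose things
- yellow_tray: shallow oblong yellow tray, fixed in the black caddy: 168 (x) x 74 (y) mm outside, 160 x 66 mm inside, 12 mm high overall, walls and floor 4 mm thick; origin at the centre of its underside (5 mm above the bench), x along its length, z up. Beside the red one, 78 mm between centres, their lengths parallel
- red_tray: shallow oblong red tray, fixed in the black caddy: 168 (x) x 74 (y) mm outside, 160 x 66 mm inside, 12 mm high overall, walls and floor 4 mm thick; origin at the centre of its underside (5 mm above the bench), x along its length, z up. The two tins' holders stand on the left (+y) side of the two trays, the nearest 100 mm from centre line to centre line
There are look-alikes about, which are no part of the job. What is shaped like the red_knife but purple is not meant.

How it is judged:
At the end, for the whole second after the job is handed in: Tins upright on their holders' floors, within 18 mm of centre; brush and knife flat (0.12 rad) on their trays' floors, within 25 mm of centre and 0.35 rad of lengthwise; each in its own colour, released, at rest; black tin and brush upright, within 20 mm of their starts (horizontal distance between green_tin and green_holder below 0.018 m and z of green_tin in the frame of green_holder between 0 and 0.008 m and angle between each of green_tin, blue_tin, yellow_brush, red_knife, black_tin, black_brush's own z axis and vertical below 0.12 rad and linear speed of each of green_tin, blue_tin, yellow_brush, red_knife, black_tin, black_brush below 0.02 m/s and angular speed of each of green_tin, blue_tin, yellow_brush, red_knife below 0.2 rad/s and horizontal distance between blue_tin and blue_holder below 0.018 m and z of blue_tin in the frame of blue_holder between 0 and 0.008 m and horizontal distance between yellow_brush and yellow_tray below 0.025 m and z of yellow_brush in the frame of yellow_tray between 0 and 0.008 m and angle between the x axis of yellow_brush and the x axis of yellow_tray, either way round below 0.35 rad and horizontal distance between red_knife and red_tray below 0.025 m and z of red_knife in the frame of red_tray between 0 and 0.008 m and angle between the x axis of red_knife and the x axis of red_tray, either way round below 0.35 rad and distance of each of black_tin, black_brush from where it was at the start of the episode below 0.02 m); the robot touches nothing.
It fails at once if the black-lidded tin is moved more than 20 mm from its place or tipped over (distance of black_tin from where it was at the start of the episode above 0.02 m or angle between black_tin's own z axis and vertical above 0.3 rad).
It fails at once if the black-handled brush is moved more than 20 mm from its place or tipped over (distance of black_brush from where it was at the start of the episode above 0.02 m or angle between black_brush's own z axis and vertical above 0.3 rad).
It also fails if it takes over 122 s, if anything falls off the work surface, if the arm or the gripper's body presses on something with over 40 N, if the wrist force passes 120 N, or if a joint passes its speed limit or range.

## Working session

There is one attempt and no reset: what is moved stays moved. The work goes in short steps, Python scripts to look and compute and a shell command to move; the robot and the scene stay as the last step left them, time stands still between calls to the robot, and variables do not carry over. Pictures are saved under pics/ and viewed, about 12 in all and at most 16, crops included, and the job is handed in when it is done.

```bash
mkdir -p pics; python3 - <<'E'
from workcell import bot, eyes
import cv2
s=bot.observe();print(s)
for n in("top","scene"):
    cv2.imwrite(f"pics/{n}1.png",eyes.grab_frame(n));print(eyes.camera_params(n))
E
```

```text
{'clock': 0.0, 'qpos': array([ 1.17281099,  0.52200199, -0.03631808,  1.60005421,  0.02120014,
        1.02112591, -0.11279528]), 'qd': array([-3.20888845e-04, -7.90943535e-04, -1.83731261e-04,  9.51363316e-05,
        1.29093060e-03, -1.54731367e-03, -4.11136021e-04]), 'joint_efforts': array([-3.85971396e-05, -9.27108622e+01,  1.97938442e+00, -3.69921756e+01,
        1.77041598e-02,  8.24089773e-03,  3.47762565e-06]), 'position': array([ 0.20103421, -0.59134079,  0.19071683]), 'tool_rot': array([-3.14039186e+00,  9.35212350e-05,  3.27772962e-01]), 'force': array([ 0.66267864, -0.08084367,  0.97091595]), 'moment': array([-0.01560938,  0.0246095 , -0.01686014]), 'grip_width': 0.08539270799422853}
{'fx': 496.4828447099849, 'fy': 496.4828447099849, 'cx': 318.27421448294575, 'cy': 230.210579394753, 'origin': array([ 0.3664899 , -0.01110536,  0.92699717]), 'attitude': array([ 0.11457107, -0.00316572, -1.57845089])}
{'fx': 446.80944718513604, 'fy': 446.80944718513604, 'cx': 309.886602039143, 'cy': 241.22425201146376, 'origin': array([1.13030505, 0.28569245, 0.6763467 ]), 'attitude': array([0.85346037, 0.00762585, 1.98322436])}
```

View pics/top1.png

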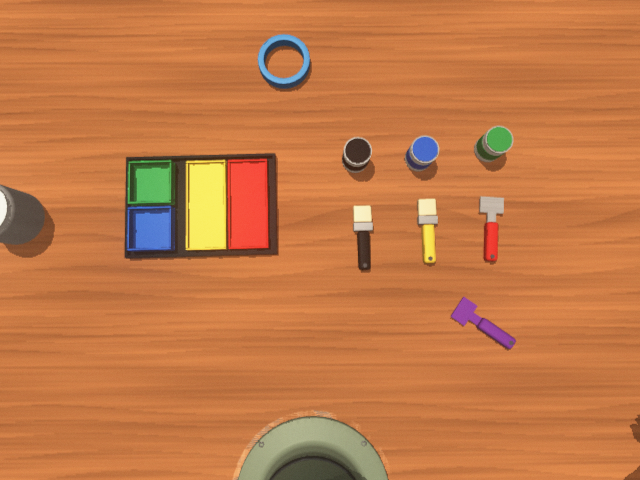

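View pics/scene1.png

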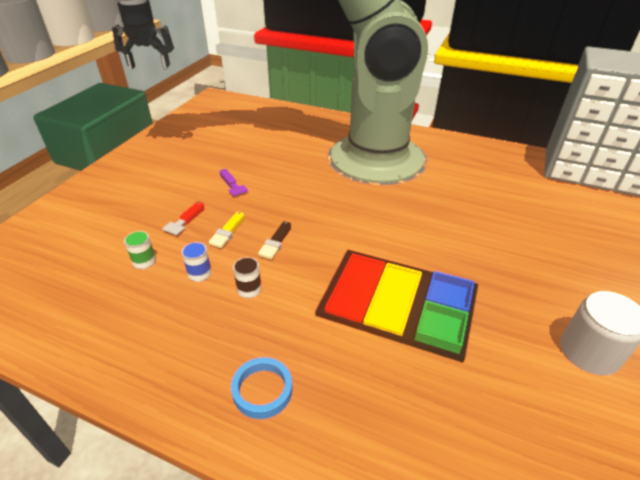

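The top view (image up = +x, right = -y) shows the caddy at about (200,205), with tins black (357,152), blue (424,150) and green (498,140). Below them lie the black, yellow and red tools at about (363,240), (428,230) and (491,230), and the purple decoy at (483,322). The scene view shows the same layout.

```bash
cat >h.py <<'E'
import numpy as np, cv2
from scipy.spatial.transform import Rotation as R
def proj(P,u,v,h):
    d=R.from_euler('xyz',P['attitude']).apply([(u-P['cx'])/P['fx'],-(v-P['cy'])/P['fy'],-1])
    return P['origin']+d*(h-P['origin'][2])/d[2]
HUE=dict(green=(45,80),blue=(105,128),yellow=(24,34),red=(174,5))
def mask(im,c):
    hsv=cv2.cvtColor(im,cv2.COLOR_BGR2HSV);h,s,v=cv2.split(hsv);a,b=HUE[c]
    m=((h>=a)&(h<=b) if a<b else (h>=a)|(h<=b))&(s>140)&(v>60)
    return m.astype(np.uint8)
def blobs(im,c,amin=100):
    cs,_=cv2.findContours(mask(im,c),cv2.RETR_EXTERNAL,cv2.CHAIN_APPROX_NONE)
    return [k for k in cs if cv2.contourArea(k)>amin]
E
python3 - <<'E'
from workcell import eyes
from h import *
P=eyes.camera_params('top');im=cv2.imread('pics/top1.png')
for c in HUE:
    for k in blobs(im,c):
        (u,v),wh,_=cv2.minAreaRect(k)
        big=cv2.contourArea(k)>1500
        h=(.031 if c in('green','blue') else .017) if big else (.066 if c in('green','blue') else .02)
        pts=np.array([proj(P,*q,h)[:2] for q in k[:,0].astype(float)],np.float32)
        (cx,cy),(w,hh),a=cv2.minAreaRect(pts)
        b=cv2.boxPoints(((cx,cy),(w,hh),a));e=max((b[1]-b[0],b[2]-b[1]),key=np.linalg.norm)
        print(c,np.round([u,v]),'xy',np.round([cx,cy],4),'size',np.round([w,hh],3),'long axis yaw',round(float(np.arctan2(e[1],e[0])),3))
E
```

```text
blue [148. 228.] xy [0.4725 0.2815] size [0.077 0.075] long axis yaw 0.025
blue [425. 149.] xy [ 0.6103 -0.2053] size [0.042 0.041] long axis yaw 0.755
yellow [428. 242.] xy [ 0.4468 -0.2169] size [0.017 0.065] long axis yaw -0.032
yellow [206. 206.] xy [0.5187 0.192 ] size [0.071 0.161] long axis yaw -0.007
red [490. 241.] xy [ 0.4487 -0.3309] size [0.024 0.071] long axis yaw -0.049
red [247. 203.] xy [0.5231 0.1162] size [0.169 0.076] long axis yaw 0.025
```

```bash
sed -i 's/green=(45,80)/green=(45,88)/; s/s>140/s>120/' h.py; python3 - <<'E'
from h import *
im=cv2.imread('pics/top1.png');hsv=cv2.cvtColor(im,cv2.COLOR_BGR2HSV)
print(hsv[140,498],hsv[182,150],hsv[150,425])
E
python3 -m jog '[{"delta_pos":[248,261,0],"spin":-0.37,"claw":0},{"delta_pos":[248,261,0],"spin":-0.37,"claw":0},{"delta_pos":[248,261,0],"spin":-0.37,"claw":0},{"delta_pos":[248,261,0],"spin":-0.37,"claw":0},{"delta_pos":[248,261,0],"spin":-0.37,"claw":0},{"delta_pos":[248,261,0],"spin":-0.37,"claw":0},{"delta_pos":[248,261,0],"spin":-0.37,"claw":0},{"delta_pos":[248,261,0],"spin":-0.37,"claw":0}]'
```

```text
[ 59 136 165] [ 61 127 186] [112 160 198]
clock: 0.9
position: [0.4528, -0.3255, 0.1906]
tool_rot: [-3.139, -0.001, -0.036]
force: [-0.3, 0.1, 0.3]
grip_width: 0.0853
```

```bash
cat >>h.py <<'E'
def measure(im,P,cols,hs,amin=100):
    for c,h in zip(cols,hs):
        for k in blobs(im,c,amin):
            (u,v),_,_=cv2.minAreaRect(k)
            pts=np.array([proj(P,*q,h)[:2] for q in k[:,0].astype(float)],np.float32)
            (cx,cy),(w,hh),a=cv2.minAreaRect(pts)
            b=cv2.boxPoints(((cx,cy),(w,hh),a));e=max((b[1]-b[0],b[2]-b[1]),key=np.linalg.norm)
            print(c,'px',np.round([u,v]),'h',h,'xy mm',np.round([cx*1e3,cy*1e3],1),'size',np.round([w*1e3,hh*1e3]),'yaw',round(float(np.arctan2(e[1],e[0])),3))
E
python3 - <<'E'
from workcell import eyes,bot
from h import *
P=eyes.camera_params('top');im=cv2.imread('pics/top1.png')
measure(im,P,['green','green'],[.066,.031])
print(bot.observe()['position'])
P=eyes.camera_params('wrist');im=eyes.grab_frame('wrist');cv2.imwrite('pics/w1.png',im);print(P)
measure(im,P,HUE,[.066,.066,.022,.022],400)
E
```

```text
green px [150. 182.] h 0.066 xy mm [554.  282.6] size [80. 76.] yaw 0.026
green px [498. 139.] h 0.066 xy mm [ 627.2 -337.8] size [42. 40.] yaw 1.564
green px [150. 182.] h 0.031 xy mm [561.6 294.5] size [83. 79.] yaw 0.026
green px [498. 139.] h 0.031 xy mm [ 637.8 -351. ] size [43. 42.] yaw 1.564
[ 0.45276405 -0.3255132   0.19058439]
{'fx': 357.1228144686561, 'fy': 357.1228144686561, 'cx': 322.6662083306027, 'cy': 234.56198667753077, 'origin': array([ 0.5180636 , -0.32758794,  0.37450041]), 'attitude': array([-0.26628596,  0.00367796, -1.60732169])}
green px [331.  11.] h 0.066 xy mm [ 610.8 -336.2] size [41. 15.] yaw 1.533
blue px [193.  42.] h 0.066 xy mm [ 591.7 -226.7] size [26. 45.] yaw -0.609
blue px [158.  26.] h 0.066 xy mm [ 605.  -202.4] size [45. 37.] yaw 1.533
yellow px [216. 215.] h 0.022 xy mm [ 445.  -215.3] size [68. 17.] yaw 0.012
red px [331. 209.] h 0.022 xy mm [ 447.9 -332. ] size [21. 71.] yaw -0.073
```

View pics/w1.png

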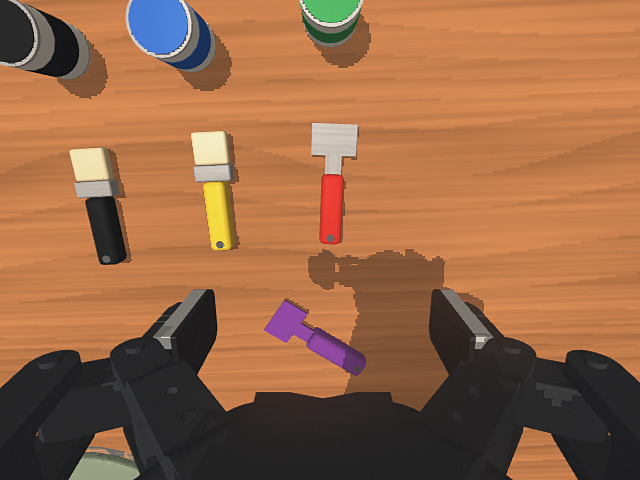

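Red handle measured by both cameras at (448,-332) mm, yaw about -0.06, length 71 mm (72 given). In the wrist view it is at (331,209) with the blade pointing to +x. The purple decoy is at (315,338).

```bash
python3 -m jog '[{"delta_pos":[-5,-6,-50],"spin":-0.03,"claw":0},{"delta_pos":[-5,-6,-100],"spin":-0.03,"claw":0},{"delta_pos":[-5,-6,-150],"spin":-0.03,"claw":0},{"delta_pos":[-5,-6,-165],"spin":-0.03,"claw":0},{"delta_pos":[-5,-6,-178],"spin":-0.03,"claw":0},{"delta_pos":[-5,-6,-178],"spin":-0.03,"claw":0},{"delta_pos":[-5,-6,-178],"spin":-0.03,"claw":0}]' 40
```

```text
clock: 1.65
position: [0.4476, -0.3328, 0.0134]
tool_rot: [-3.14, -0.001, -0.067]
force: [-0.1, -0.5, 0.6]
grip_width: 0.0853
```

```bash
python3 -m jog '[{"delta_pos":[0,0,0],"spin":0,"claw":1},{"delta_pos":[0,0,0],"spin":0,"claw":1},{"delta_pos":[0,0,0],"spin":0,"claw":1},{"delta_pos":[0,0,0],"spin":0,"claw":1},{"delta_pos":[0,0,0],"spin":0,"claw":1},{"delta_pos":[0,0,0],"spin":0,"claw":1},{"delta_pos":[0,0,0],"spin":0,"claw":1},{"delta_pos":[0,0,0],"spin":0,"claw":1}]' 40
```

```text
clock: 2.45
position: [0.4476, -0.3327, 0.0133]
tool_rot: [-3.14, -0.001, -0.067]
force: [0.7, -0.4, 0.5]
grip_width: -0.0002
```

```bash
python3 -m jog '[{"delta_pos":[0,0,50],"spin":0,"claw":0},{"delta_pos":[0,0,100],"spin":0,"claw":0},{"delta_pos":[0,0,120],"spin":0,"claw":0},{"delta_pos":[0,0,120],"spin":0,"claw":0},{"delta_pos":[0,0,120],"spin":0,"claw":0},{"delta_pos":[0,0,120],"spin":0,"claw":0}]' 40; python3 - <<'E'
from workcell import eyes,bot
from h import *
P=eyes.camera_params('wrist');im=eyes.grab_frame('wrist');cv2.imwrite('pics/w2.png',im)
measure(im,P,['red'],[.022],400)
E
```

```text
clock: 3.05
position: [0.4472, -0.3324, 0.1323]
tool_rot: [-3.139, 0.0, -0.066]
force: [0.2, -0.3, -0.5]
grip_width: 0.0849
red px [324. 215.] h 0.022 xy mm [ 448.  -332.5] size [21. 71.] yaw -0.075
```

View pics/w2.png

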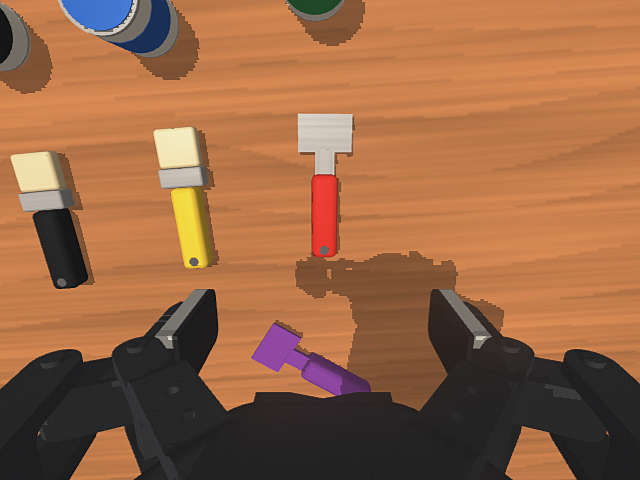

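```bash
cat >>h.py <<'E'
def pix(P,p):
    q=R.from_euler('xyz',P['attitude']).inv().apply(np.array(p)-P['origin'])
    return np.round([P['cx']+P['fx']*q[0]/-q[2],P['cy']-P['fy']*q[1]/-q[2]])
E
python3 - <<'E'
from workcell import eyes,bot
from h import *
s=bot.observe();p=s['position'];P=eyes.camera_params('wrist');print(s['position'],s['tool_rot'],P['origin'])
A=R.from_euler('xyz',s['tool_rot'])
for o in([0,0,0],[0,.0425,-.013],[0,-.0425,-.013],[0,0,-.019]):print(o,pix(P,p+A.apply(o)))
print(pix(P,[.448,-.332,.0]))
im=eyes.grab_frame('top');cv2.imwrite('pics/t2.png',cv2.resize(im[100:340,360:600],(720,720))[:600])
im=eyes.grab_frame('scene');cv2.imwrite('pics/s2.png',cv2.resize(im[60:310,60:393],(800,600)))
P=eyes.camera_params('top')
for o in([0,0,0],[0,.0425,-.013],[0,-.0425,-.013]):print('top',pix(P,p+A.apply(o)))
P=eyes.camera_params('scene')
for o in([0,0,0],[0,.0425,-.013],[0,-.0425,-.013]):print('scene',pix(P,p+A.apply(o)),(pix(P,p+A.apply(o))-60)*2.4)
E
```

```text
[ 0.4471021  -0.33236125  0.13219079] [-3.13868579e+00  3.20760146e-04 -6.64702499e-02] [ 0.51250371 -0.3364985   0.31604842]
[0, 0, 0] [324. 261.]
[0, 0.0425, -0.013] [408. 270.]
[0, -0.0425, -0.013] [241. 270.]
[0, 0, -0.019] [325. 274.]
[324. 211.]
top [516. 235.]
top [546. 236.]
top [492. 233.]
scene [183. 170.] [295.2 264. ]
scene [168. 161.] [259.2 242.4]
scene [197. 169.] [328.8 261.6]
```

View pics/s2.png

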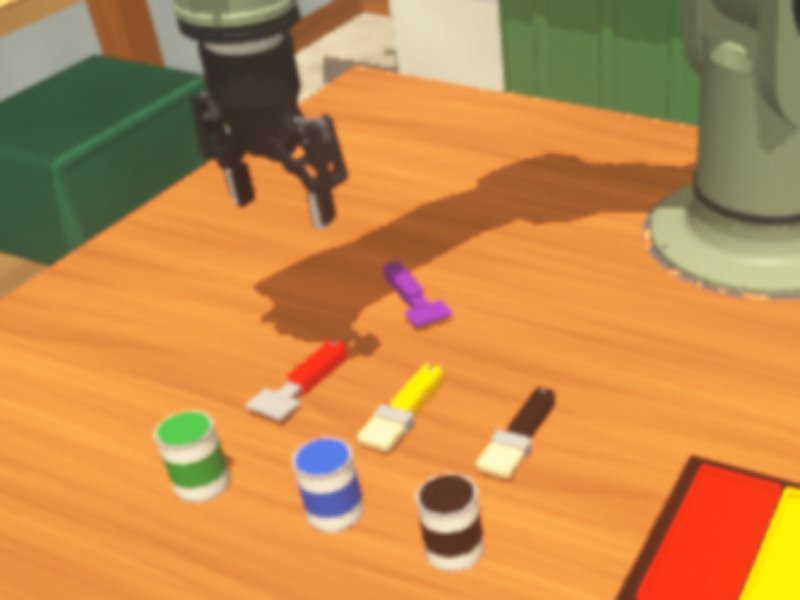

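```bash
python3 - <<'E'
from workcell import eyes,bot
from h import *
s=bot.observe();p=s['position'];P=eyes.camera_params('wrist');S=eyes.camera_params('scene')
A=R.from_euler('xyz',s['tool_rot'])
def ray(P,u,v):
    d=R.from_euler('xyz',P['attitude']).apply([(u-P['cx'])/P['fx'],-(v-P['cy'])/P['fy'],-1]);return P['origin'],d
for u in(214,431):
    o,d=ray(P,u,292); print('wrist@depth.141',A.inv().apply(o+d*.141-p))
for (u,v),w in (((193.3,153),214),((162,144.6),431)):
    a,d=ray(S,u,v);b,e=ray(P,w,292)
    t=np.linalg.lstsq(np.c_[d,-e],b-a,rcond=None)[0]
    print('tri tool-frame',A.inv().apply((a+d*t[0]+b+e*t[1])/2-p),'gap',np.linalg.norm(a+d*t[0]-b-e*t[1]))
E
```

```text
wrist@depth.141 [ 0.00639462 -0.04379078 -0.05388582]
wrist@depth.141 [ 0.00633357  0.04188558 -0.05381794]
tri tool-frame [ 0.00545471 -0.04419572 -0.0558763 ] gap 0.0037188491697153422
tri tool-frame [ 0.00732114  0.04029809 -0.05741311] gap 0.001505288191734175
```

The scene crop shows the open fingertips at about (245,203) and (320,223). Both cameras put them about 42 mm higher than the reported TCP implies, so the jaws shut above the knife, which did not move. I'll offset z by that amount and go down in stages, watching the force.

```bash
python3 -m jog '[{"delta_pos":[0,0,-50],"spin":0,"claw":0},{"delta_pos":[0,0,-100],"spin":0,"claw":0},{"delta_pos":[0,0,-140],"spin":0,"claw":0},{"delta_pos":[0,0,-150],"spin":0,"claw":0},{"delta_pos":[0,0,-150],"spin":0,"claw":0},{"delta_pos":[0,0,-150],"spin":0,"claw":0}]' 40;  python3 - <<'E'
from workcell import eyes,bot
from h import *
im=eyes.grab_frame('scene');cv2.imwrite('pics/s3.png',cv2.resize(im[130:290,100:310],(787,600)))
E
```

```text
clock: 3.8
position: [0.448, -0.333, -0.0161]
tool_rot: [-3.14, -0.001, -0.067]
force: [-0.2, -0.4, -0.3]
grip_width: 0.0854
```

View pics/s3.png

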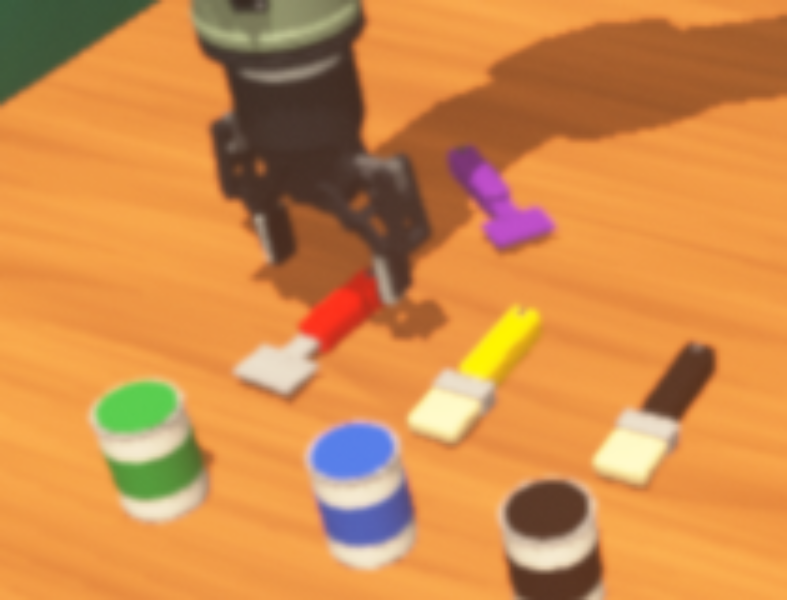

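Fingertips at (280,262) and (395,300) straddle the handle, still some 4 cm up as judged by their shadow. That fits the 42 mm offset, so I'm going down the last 14 mm and closing.

```bash
python3 -m jog '[{"delta_pos":[0,1,-14],"spin":0,"claw":0},{"delta_pos":[0,1,-14],"spin":0,"claw":0},{"delta_pos":[0,1,-14],"spin":0,"claw":1},{"delta_pos":[0,1,-14],"spin":0,"claw":1},{"delta_pos":[0,1,-14],"spin":0,"claw":1},{"delta_pos":[0,1,-14],"spin":0,"claw":1},{"delta_pos":[0,1,-14],"spin":0,"claw":1},{"delta_pos":[0,1,-14],"spin":0,"claw":1}]' 40
```

```text
clock: 4.65
position: [0.4483, -0.3323, -0.0294]
tool_rot: [-3.14, -0.002, -0.067]
force: [-1.3, 1.3, 6.3]
grip_width: 0.0211
```

```bash
python3 -m jog '[{"delta_pos":[0,0,30],"spin":0,"claw":1},{"delta_pos":[0,0,80],"spin":0,"claw":1},{"delta_pos":[0,0,130],"spin":0,"claw":1},{"delta_pos":[20,50,150],"spin":0.08,"claw":1},{"delta_pos":[40,100,150],"spin":0.08,"claw":1},{"delta_pos":[50,145,150],"spin":0.08,"claw":1},{"delta_pos":[50,190,150],"spin":0.08,"claw":1},{"delta_pos":[50,235,150],"spin":0.08,"claw":1}]' 40;python3 -m jog '[{"delta_pos":[0,50,0],"spin":0,"claw":1},{"delta_pos":[0,100,0],"spin":0,"claw":1},{"delta_pos":[0,150,0],"spin":0,"claw":1},{"delta_pos":[0,200,0],"spin":0,"claw":1},{"delta_pos":[0,210,0],"spin":0,"claw":1},{"delta_pos":[0,210,0],"spin":0,"claw":1}]' 40; python3 - <<'E'
from workcell import eyes,bot
from h import *
im=eyes.grab_frame('wrist');P=eyes.camera_params('wrist');cv2.imwrite('pics/w3.png',im)
measure(im,P,HUE,[.031,.031,.017,.017],400)
E
```

```text
clock: 5.45
position: [0.4983, -0.095, 0.1207]
tool_rot: [-3.14, -0.003, 0.014]
force: [0.8, -0.4, -1.5]
grip_width: 0.0214
clock: 6.05
position: [0.498, 0.1173, 0.1206]
tool_rot: [-3.139, -0.003, 0.018]
force: [0.5, -1.4, -0.3]
grip_width: 0.0211
green px [ 88. 134.] h 0.031 xy mm [561.5 289.3] size [79. 92.] yaw -1.556
blue px [106. 244.] h 0.031 xy mm [477.5 287.9] size [83. 92.] yaw -1.555
yellow px [230. 185.] h 0.017 xy mm [519.9 191.3] size [157.  66.] yaw 0.016
yellow px [182. 184.] h 0.017 xy mm [519.5 229.7] size [159.   3.] yaw 0.017
red px [323. 276.] h 0.017 xy mm [441.  114.7] size [192.  75.] yaw 0.017
red px [323.  84.] h 0.017 xy mm [602.4 117.7] size [ 6. 74.] yaw -1.556
```

View pics/w3.png

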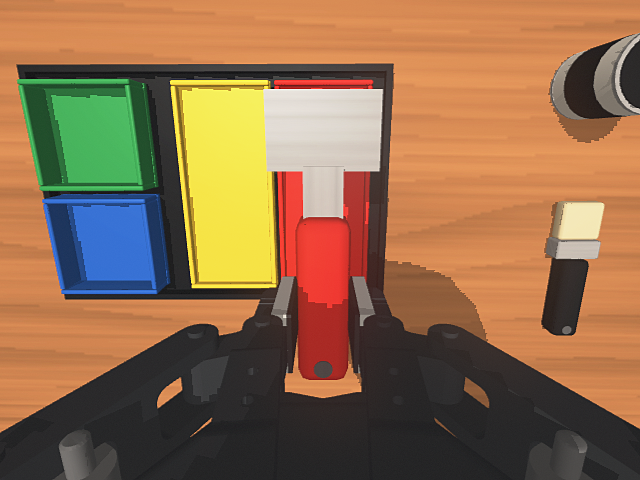

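The wrist view shows the knife held level over the red tray, with the handle at (323,300). Caddy yaw is 0.017. Tray centres: red (521,117), yellow (520,195). Holder centres: green (561,295), blue (475,294). The spacings match the given ones. Lowering the knife now.

```bash
python3 -m jog '[{"delta_pos":[-1,0,-50],"spin":0,"claw":1},{"delta_pos":[-1,0,-100],"spin":0,"claw":1},{"delta_pos":[-1,0,-125],"spin":0,"claw":1},{"delta_pos":[-1,0,-135],"spin":0,"claw":1},{"delta_pos":[-1,0,-139],"spin":0,"claw":1},{"delta_pos":[-1,0,-140],"spin":0,"claw":1},{"delta_pos":[-1,0,-140],"spin":0,"claw":1}]' 40
```

```text
clock: 6.8
position: [0.498, 0.115, -0.0182]
tool_rot: [-3.14, -0.004, 0.015]
force: [-0.1, 0.9, -0.9]
grip_width: 0.0207
```

```bash
python3 -m jog '[{"delta_pos":[0,1,-2],"spin":0,"claw":1},{"delta_pos":[0,1,-2],"spin":0,"claw":0.5},{"delta_pos":[0,1,-2],"spin":0,"claw":0.5},{"delta_pos":[0,1,-2],"spin":0,"claw":0.5},{"delta_pos":[0,1,30],"spin":0,"claw":0.5},{"delta_pos":[0,1,80],"spin":0,"claw":0.5},{"delta_pos":[0,1,130],"spin":0,"claw":0},{"delta_pos":[0,1,140],"spin":0,"claw":0}]' 40
```

```text
clock: 7.6
position: [0.5002, 0.1166, 0.1268]
tool_rot: [-3.138, -0.011, 0.014]
force: [0.3, 0.8, -0.7]
grip_width: 0.0702
```

```bash
python3 -m jog '[{"delta_pos":[-10,-50,0],"spin":0,"claw":0},{"delta_pos":[-20,-100,0],"spin":0,"claw":0},{"delta_pos":[-30,-150,0],"spin":0,"claw":0},{"delta_pos":[-40,-200,0],"spin":0,"claw":0},{"delta_pos":[-50,-250,0],"spin":0,"claw":0},{"delta_pos":[-54,-300,0],"spin":0,"claw":0},{"delta_pos":[-54,-333,0],"spin":-0.02,"claw":0},{"delta_pos":[-54,-333,0],"spin":-0.02,"claw":0}]' 40; python3 - <<'E'
from workcell import eyes,bot
from h import *
print(bot.observe()['position'],bot.observe()['tool_rot'])
im=eyes.grab_frame('wrist');P=eyes.camera_params('wrist');cv2.imwrite('pics/w4.png',im)
measure(im,P,HUE,[.066,.066,.022,.022],400)
im=eyes.grab_frame('top');P=eyes.camera_params('top');cv2.imwrite('pics/t4.png',im)
measure(im,P,['red'],[.031],100)
E
```

```text
clock: 8.4
position: [0.4451, -0.2214, 0.1267]
tool_rot: [-3.14, -0.011, -0.013]
force: [-0.3, 1.2, -0.5]
grip_width: 0.0855
[ 0.44509763 -0.22144149  0.12666774] [-3.13966428 -0.01060165 -0.01267662]
blue px [298.  20.] h 0.066 xy mm [ 580.8 -203.6] size [19. 42.] yaw -1.504
yellow px [317. 219.] h 0.022 xy mm [ 445.3 -212.3] size [67. 17.] yaw 0.019
red px [247. 203.] h 0.031 xy mm [520.8 114.5] size [167.  74.] yaw 0.021
```

View pics/t4.png

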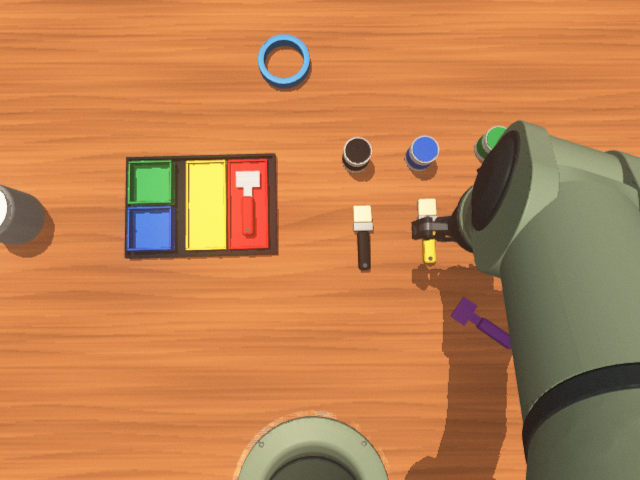

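The top view shows the knife centred and lengthwise in the red tray at (248,203). The yellow handle's mask is only 17 mm wide against 22 given, so I'm remeasuring it with a looser mask.

```bash
python3 - <<'E'
from workcell import eyes
from h import *
import h
h.HUE=dict(yellow=(17,40))
def mask(im,c):
    q=cv2.cvtColor(im,cv2.COLOR_BGR2HSV).astype(int);return ((q[...,0]>=20)&(q[...,0]<=40)&(q[...,1]>150)).astype(np.uint8)
h.mask=mask
im=cv2.imread('pics/w4.png');P=eyes.camera_params('wrist')
measure(im,P,['yellow'],[.022],400)
print(cv2.cvtColor(im,cv2.COLOR_BGR2HSV)[225,295:345].tolist())
print(pix(P,[.445,-.212,.022]),pix(P,[.445,-.217,.022]))
E
```

```text
yellow px [318. 219.] h 0.022 xy mm [ 445.4 -211.3] size [71. 21.] yaw 0.017
[[12, 155, 201], [12, 156, 200], [12, 156, 201], [12, 155, 201], [13, 156, 200], [12, 155, 201], [12, 155, 201], [12, 155, 201], [12, 154, 202], [11, 150, 207], [18, 176, 172], [21, 188, 141], [23, 192, 235], [25, 187, 241], [25, 185, 241], [26, 184, 243], [26, 181, 244], [26, 183, 244], [26, 182, 244], [26, 183, 243], [26, 182, 243], [26, 182, 243], [26, 183, 243], [26, 183, 243], [26, 183, 243], [26, 183, 243], [26, 184, 243], [26, 184, 243], [26, 184, 243], [26, 186, 243], [26, 186, 243], [25, 188, 240], [23, 191, 234], [23, 192, 228], [22, 192, 226], [22, 192, 191], [19, 174, 135], [12, 148, 131], [13, 150, 126], [12, 155, 205], [12, 157, 208], [12, 155, 205], [12, 156, 204], [12, 158, 204], [12, 156, 204], [12, 154, 204], [12, 155, 204], [12, 156, 203], [12, 156, 204], [12, 157, 203]]
[319. 221.] [325. 221.]
```

```bash
python3 -c "
import cv2;cv2.imwrite('pics/w4c.png',cv2.resize(cv2.imread('pics/w4.png')[110:290,230:410],(600,600)))"
```

```text
(no output)
```

View pics/w4c.png

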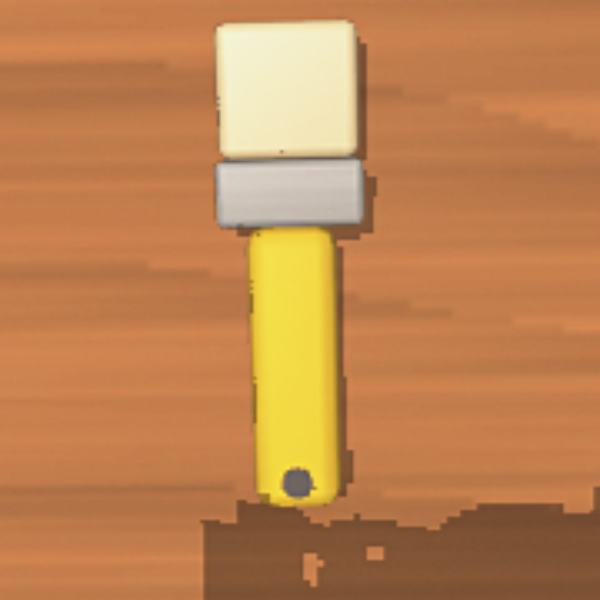

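Now the handle measures 71 x 21 mm, centred at (445,-212), yaw 0.02. The crop shows it whole, with the hole at (297,483). Gripping it.

```bash
python3 -m jog '[{"delta_pos":[0,9,-50],"spin":0.03,"claw":0},{"delta_pos":[0,9,-100],"spin":0.03,"claw":0},{"delta_pos":[0,9,-140],"spin":0.03,"claw":0},{"delta_pos":[0,9,-156],"spin":0.03,"claw":0},{"delta_pos":[0,9,-156],"spin":0.03,"claw":0},{"delta_pos":[0,9,-156],"spin":0.03,"claw":0},{"delta_pos":[0,9,-156],"spin":0.03,"claw":0}]' 40; python3 -m jog '[{"delta_pos":[0,0,0],"spin":0,"claw":1},{"delta_pos":[0,0,0],"spin":0,"claw":1},{"delta_pos":[0,0,0],"spin":0,"claw":1},{"delta_pos":[0,0,0],"spin":0,"claw":1},{"delta_pos":[0,0,0],"spin":0,"claw":1},{"delta_pos":[0,0,0],"spin":0,"claw":1},{"delta_pos":[0,0,0],"spin":0,"claw":1},{"delta_pos":[0,0,0],"spin":0,"claw":1}]' 40
```

```text
clock: 9.2
position: [0.4467, -0.2076, -0.0282]
tool_rot: [-3.138, -0.012, 0.024]
force: [0.1, 0.7, -0.2]
grip_width: 0.0853
clock: 10.0
position: [0.4468, -0.2077, -0.0279]
tool_rot: [-3.138, -0.012, 0.023]
force: [-1.8, 0.5, 10.7]
grip_width: 0.0207
```

```bash
python3 -m jog '[{"delta_pos":[0,0,40],"spin":0,"claw":1},{"delta_pos":[0,0,90],"spin":0,"claw":1},{"delta_pos":[0,0,140],"spin":0,"claw":1},{"delta_pos":[20,45,150],"spin":0,"claw":1},{"delta_pos":[40,90,150],"spin":0,"claw":1},{"delta_pos":[50,138,150],"spin":0,"claw":1},{"delta_pos":[50,187,150],"spin":0,"claw":1},{"delta_pos":[50,236,150],"spin":0,"claw":1}]' 40;python3 -m jog '[{"delta_pos":[0,50,0],"spin":0,"claw":1},{"delta_pos":[0,100,0],"spin":0,"claw":1},{"delta_pos":[0,150,0],"spin":0,"claw":1},{"delta_pos":[0,166,0],"spin":0,"claw":1},{"delta_pos":[0,166,0],"spin":0,"claw":1},{"delta_pos":[0,166,0],"spin":0,"claw":1}]' 40; python3 - <<'E'
from workcell import eyes,bot
from h import *
im=eyes.grab_frame('wrist');cv2.imwrite('pics/w5.png',im)
E
```

```text
clock: 10.8
position: [0.4966, 0.0302, 0.1221]
tool_rot: [-3.138, -0.012, 0.023]
force: [1.3, 1.3, -0.7]
grip_width: 0.0207
clock: 11.4
position: [0.4963, 0.1957, 0.1219]
tool_rot: [-3.139, -0.012, 0.024]
force: [0.7, -0.4, -1.1]
grip_width: 0.0207
```

View pics/w5.png

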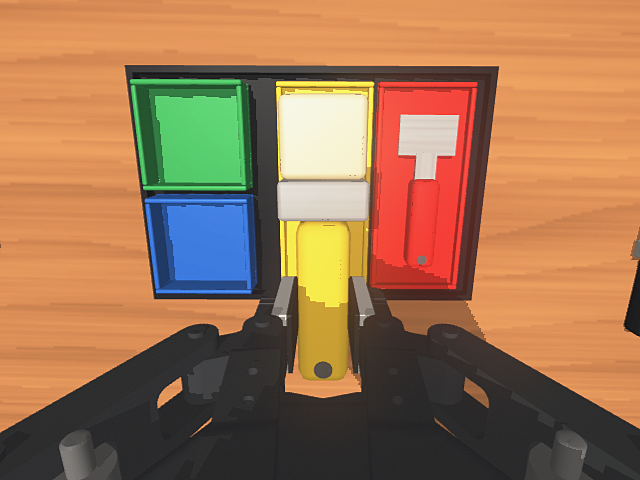

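The brush is held straight over the yellow tray at (323,190), and the knife lies flat in the red tray at (428,190). Lowering and releasing.

```bash
python3 -m jog '[{"delta_pos":[1,-1,-50],"spin":0,"claw":1},{"delta_pos":[1,-1,-100],"spin":0,"claw":1},{"delta_pos":[1,-1,-125],"spin":0,"claw":1},{"delta_pos":[1,-1,-135],"spin":0,"claw":1},{"delta_pos":[1,-1,-140],"spin":0,"claw":1},{"delta_pos":[1,-1,-140],"spin":0,"claw":1},{"delta_pos":[1,-1,-140],"spin":0,"claw":1}]' 40;python3 -m jog '[{"delta_pos":[0,0,-1],"spin":0,"claw":1},{"delta_pos":[0,0,-1],"spin":0,"claw":0.5},{"delta_pos":[0,0,-1],"spin":0,"claw":0.5},{"delta_pos":[0,0,-1],"spin":0,"claw":0.5},{"delta_pos":[0,0,30],"spin":0,"claw":0.5},{"delta_pos":[0,0,80],"spin":0,"claw":0.5},{"delta_pos":[0,0,130],"spin":0,"claw":0},{"delta_pos":[0,0,140],"spin":0,"claw":0}]' 40
```

```text
clock: 12.15
position: [0.4984, 0.1942, -0.0167]
tool_rot: [-3.138, -0.014, 0.022]
force: [0.5, -0.7, -0.8]
grip_width: 0.0206
clock: 12.95
position: [0.5005, 0.1951, 0.1284]
tool_rot: [-3.136, -0.02, 0.022]
force: [1.5, 0.8, -0.2]
grip_width: 0.0706
```

```bash
python3 -m jog '[{"delta_pos":[13,-48,20],"spin":0,"claw":0},{"delta_pos":[26,-96,40],"spin":0,"claw":0},{"delta_pos":[39,-144,40],"spin":-0.02,"claw":0},{"delta_pos":[52,-192,40],"spin":-0.02,"claw":0},{"delta_pos":[65,-240,40],"spin":-0.02,"claw":0},{"delta_pos":[78,-288,40],"spin":-0.02,"claw":0},{"delta_pos":[91,-336,40],"spin":-0.02,"claw":0},{"delta_pos":[104,-384,40],"spin":-0.02,"claw":0}]' 40;python3 -m jog '[{"delta_pos":[6,-16,0],"spin":0,"claw":0},{"delta_pos":[6,-16,0],"spin":0,"claw":0},{"delta_pos":[6,-16,0],"spin":0,"claw":0}]' 40; python3 - <<'E'
from workcell import eyes,bot
from h import *
im=eyes.grab_frame('wrist');P=eyes.camera_params('wrist');cv2.imwrite('pics/w6.png',im)
measure(im,P,['green','blue'],[.066,.066],400)
print(P['origin'],P['attitude'])
E
```

```text
clock: 13.75
position: [0.6028, -0.1844, 0.1683]
tool_rot: [-3.136, -0.02, 0.002]
force: [2.0, 1.0, -0.3]
grip_width: 0.0853
clock: 14.05
position: [0.6085, -0.2002, 0.1679]
tool_rot: [-3.135, -0.019, 0.001]
force: [0.2, 0.4, 0.0]
grip_width: 0.0855
green px [496. 202.] h 0.066 xy mm [ 624.8 -337.2] size [43. 45.] yaw -1.567
blue px [329. 222.] h 0.066 xy mm [ 607.8 -202.8] size [45. 45.] yaw 0.003
[ 0.67061205 -0.1996174   0.35318807] [-0.24778602  0.00744582 -1.56895708]
```

View pics/w6.png

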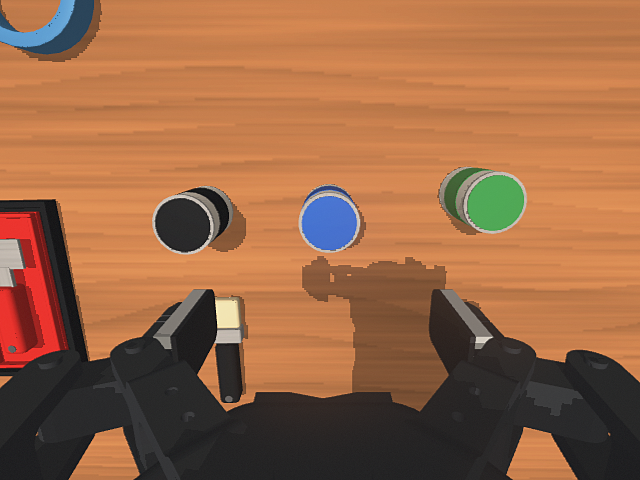

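The wrist view shows blue at (329,222) and green at (496,202), with lids at (608,-203) and (625,-337) mm. That agrees with the top view. Black is at (183,222), 118 mm to the side, enough for the fingers. Descending on blue.

```bash
python3 -m jog '[{"delta_pos":[3,-3,-50],"spin":0,"claw":0},{"delta_pos":[3,-3,-100],"spin":0,"claw":0},{"delta_pos":[3,-3,-145],"spin":0,"claw":0},{"delta_pos":[3,-3,-170],"spin":0,"claw":0},{"delta_pos":[3,-3,-188],"spin":0,"claw":0},{"delta_pos":[3,-3,-188],"spin":0,"claw":0},{"delta_pos":[3,-3,-188],"spin":0,"claw":0}]' 40; python3 -m jog '[{"delta_pos":[0,0,0],"spin":0,"claw":1},{"delta_pos":[0,0,0],"spin":0,"claw":1},{"delta_pos":[0,0,0],"spin":0,"claw":1},{"delta_pos":[0,0,0],"spin":0,"claw":1},{"delta_pos":[0,0,0],"spin":0,"claw":1},{"delta_pos":[0,0,0],"spin":0,"claw":1}]' 40
```

```text
clock: 14.8
position: [0.612, -0.2014, -0.0193]
tool_rot: [-3.135, -0.02, 0.004]
force: [-0.3, -0.4, -0.3]
grip_width: 0.0853
clock: 15.4
position: [0.6127, -0.2017, -0.0179]
tool_rot: [-3.135, -0.021, 0.003]
force: [-2.3, 1.1, 10.4]
grip_width: 0.0491
```

```bash
python3 -m jog '[{"delta_pos":[0,0,30],"spin":0,"claw":1},{"delta_pos":[0,0,80],"spin":0,"claw":1},{"delta_pos":[0,0,130],"spin":0,"claw":1},{"delta_pos":[0,0,170],"spin":0,"claw":1},{"delta_pos":[-12,45,170],"spin":0,"claw":1},{"delta_pos":[-24,90,170],"spin":0,"claw":1},{"delta_pos":[-36,135,170],"spin":0,"claw":1},{"delta_pos":[-48,180,170],"spin":0,"claw":1}]' 40;python3 -m jog '[{"delta_pos":[-12,45,0],"spin":0,"claw":1},{"delta_pos":[-24,90,0],"spin":0,"claw":1},{"delta_pos":[-36,135,0],"spin":0,"claw":1},{"delta_pos":[-48,180,0],"spin":0,"claw":1},{"delta_pos":[-60,225,0],"spin":0,"claw":1},{"delta_pos":[-75,270,0],"spin":0,"claw":1},{"delta_pos":[-86,315,0],"spin":0,"claw":1},{"delta_pos":[-86,316,0],"spin":0,"claw":1}]' 40; python3 -m jog '[{"delta_pos":[0,0,-45],"spin":0,"claw":1},{"delta_pos":[0,0,-70],"spin":0,"claw":1},{"delta_pos":[0,0,-70],"spin":0,"claw":1},{"delta_pos":[0,0,-70],"spin":0,"claw":1}]' 40; python3 - <<'E'
from workcell import eyes,bot
from h import *
im=eyes.grab_frame('wrist');P=eyes.camera_params('wrist');cv2.imwrite('pics/w7.png',im)
z=bot.observe()['position'][2]
measure(im,P,['green','blue'],[.031,.066+z+.0179],400)
for n,x,y in(('blue',.475,.294),('green',.561,.2955)):
    print(n,[pix(P,[x+a,y+b,.031]).tolist() for a,b in((-.04,-.04),(.04,-.04),(.04,.04),(-.04,.04))])
E
```

```text
clock: 16.2
position: [0.5639, -0.0201, 0.1526]
tool_rot: [-3.135, -0.022, 0.003]
force: [1.0, 0.4, -1.4]
grip_width: 0.0492
clock: 17.0
position: [0.4751, 0.3026, 0.153]
tool_rot: [-3.132, -0.022, 0.011]
force: [0.6, -0.2, -2.7]
grip_width: 0.0495
clock: 17.4
position: [0.4753, 0.3025, 0.0838]
tool_rot: [-3.132, -0.022, 0.011]
force: [0.7, 0.9, -2.6]
grip_width: 0.0494
green px [334. 103.] h 0.031 xy mm [561.4 297.7] size [80. 80.] yaw -1.552
blue px [322. 346.] h 0.16833665800568484 xy mm [474.5 303. ] size [36. 46.] yaw -1.556
blue px [325. 247.] h 0.16833665800568484 xy mm [506.9 303.4] size [43. 42.] yaw 0.011
blue [[392.0, 293.0], [399.0, 181.0], [279.0, 179.0], [281.0, 292.0]]
green [[398.0, 172.0], [406.0, 37.0], [273.0, 36.0], [276.0, 170.0]]
```

View pics/w7.png

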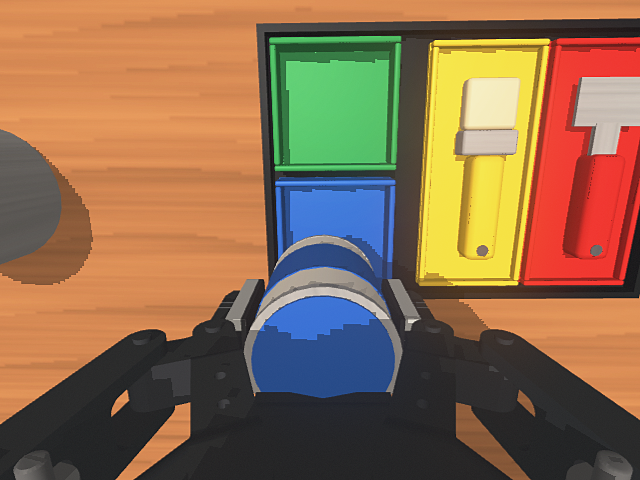

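The wrist view shows the blue tin at (324,340) over the blue holder. The brush lies centred in the yellow tray and the knife in the red tray. The green holder measures a clean 80 x 80 mm at (561,297), so blue is at (475.5,296). I'll shift by (+3,-6) and lower.

```bash
python3 -m jog '[{"delta_pos":[3,-7,-20],"spin":0,"claw":1},{"delta_pos":[3,-7,-50],"spin":0,"claw":1},{"delta_pos":[3,-7,-75],"spin":0,"claw":1},{"delta_pos":[3,-7,-88],"spin":0,"claw":1},{"delta_pos":[3,-7,-92],"spin":0,"claw":1},{"delta_pos":[3,-7,-92],"spin":0,"claw":1},{"delta_pos":[3,-7,-92],"spin":0,"claw":1}]' 40
```

```text
clock: 18.15
position: [0.4795, 0.2963, -0.0063]
tool_rot: [-3.13, -0.024, 0.01]
force: [-0.6, 0.4, -2.5]
grip_width: 0.0494
```

```bash
python3 -m jog '[{"delta_pos":[0,0,-3],"spin":0,"claw":1},{"delta_pos":[0,0,-3],"spin":0,"claw":1},{"delta_pos":[0,0,-3],"spin":0,"claw":0},{"delta_pos":[0,0,-3],"spin":0,"claw":0},{"delta_pos":[0,0,-3],"spin":0,"claw":0},{"delta_pos":[0,0,-3],"spin":0,"claw":0},{"delta_pos":[0,0,-3],"spin":0,"claw":0}]' 40;python3 -m jog '[{"delta_pos":[0,0,40],"spin":0,"claw":0},{"delta_pos":[0,0,90],"spin":0,"claw":0},{"delta_pos":[0,0,140],"spin":0,"claw":0},{"delta_pos":[0,0,180],"spin":0,"claw":0},{"delta_pos":[11,-45,180],"spin":0,"claw":0},{"delta_pos":[22,-90,180],"spin":0,"claw":0},{"delta_pos":[33,-135,180],"spin":0,"claw":0},{"delta_pos":[44,-180,180],"spin":0,"claw":0}]' 40; python3 - <<'E'
from workcell import eyes,bot
from h import *
im=eyes.grab_frame('top');P=eyes.camera_params('top');cv2.imwrite('pics/t8.png',im)
measure(im,P,['green','blue'],[.075,.075],100)
measure(im,P,['green','blue'],[.031,.031],100)
E
```

```text
clock: 18.85
position: [0.4795, 0.2963, -0.0093]
tool_rot: [-3.13, -0.024, 0.01]
force: [-0.2, -0.6, 0.0]
grip_width: 0.0854
clock: 19.65
position: [0.5237, 0.1145, 0.171]
tool_rot: [-3.13, -0.025, 0.011]
force: [0.3, 0.5, -0.3]
grip_width: 0.0853
green px [498. 139.] h 0.075 xy mm [ 624.5 -334.3] size [41. 40.] yaw 1.564
green px [498. 139.] h 0.031 xy mm [ 637.8 -351. ] size [43. 42.] yaw 1.564
```

```bash
python3 -m jog '[{"delta_pos":[11,-48,0],"spin":0,"claw":0},{"delta_pos":[22,-96,0],"spin":0,"claw":0},{"delta_pos":[33,-144,0],"spin":0,"claw":0},{"delta_pos":[44,-192,0],"spin":0,"claw":0},{"delta_pos":[55,-240,0],"spin":0,"claw":0},{"delta_pos":[66,-288,0],"spin":0,"claw":0},{"delta_pos":[77,-336,0],"spin":0,"claw":0},{"delta_pos":[88,-384,0],"spin":0,"claw":0}]' 40;python3 -m jog '[{"delta_pos":[12,-48,0],"spin":0,"claw":0},{"delta_pos":[15,-67,0],"spin":0,"claw":0},{"delta_pos":[15,-67,0],"spin":0,"claw":0},{"delta_pos":[15,-67,0],"spin":0,"claw":0}]' 40; python3 - <<'E'
from workcell import eyes,bot
from h import *
im=eyes.grab_frame('wrist');P=eyes.camera_params('wrist')
measure(im,P,['green'],[.066],400);print(bot.observe()['position'])
im=eyes.grab_frame('top');P=eyes.camera_params('top');cv2.imwrite('pics/t9.png',im)
measure(im,P,['green','blue'],[.031,.075],100)
im=eyes.grab_frame('scene');cv2.imwrite('pics/s9.png',cv2.resize(im[220:370,230:490],(800,462)))
E
```

```text
clock: 20.5
position: [0.6125, -0.2755, 0.1709]
tool_rot: [-3.134, -0.025, 0.003]
force: [0.9, 1.0, -1.1]
grip_width: 0.0854
clock: 20.9
position: [0.6274, -0.3422, 0.1704]
tool_rot: [-3.133, -0.025, 0.003]
force: [0.4, 1.0, 0.1]
grip_width: 0.0854
green px [318. 225.] h 0.066 xy mm [ 624.7 -335.9] size [44. 44.] yaw 0.005
[ 0.62765253 -0.3414166   0.17070369]
green px [150. 182.] h 0.031 xy mm [561.7 294.5] size [83. 79.] yaw 0.026
green px [498. 139.] h 0.031 xy mm [ 637.8 -351. ] size [43. 42.] yaw 1.564
blue px [139. 224.] h 0.075 xy mm [477.6 295.1] size [42. 41.] yaw 0.031
blue px [148. 228.] h 0.075 xy mm [471.3 278.4] size [77. 74.] yaw 0.025
```

View pics/s9.png

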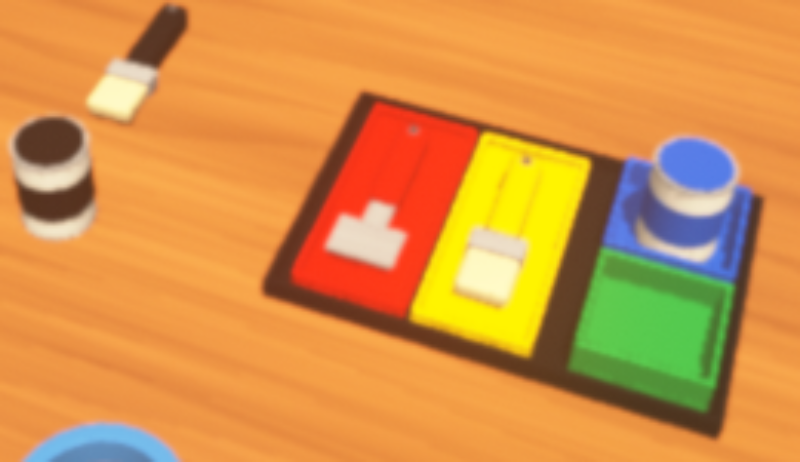

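The blue tin stands upright in its holder at (690,200) in the crop, lid at (478,295) mm. Knife and brush lie flat. Now the green tin at (625,-336).

```bash
python3 -m jog '[{"delta_pos":[1,5,-50],"spin":0,"claw":0},{"delta_pos":[1,5,-100],"spin":0,"claw":0},{"delta_pos":[1,5,-145],"spin":0,"claw":0},{"delta_pos":[1,5,-172],"spin":0,"claw":0},{"delta_pos":[1,5,-190],"spin":0,"claw":0},{"delta_pos":[1,5,-190],"spin":0,"claw":0},{"delta_pos":[1,5,-190],"spin":0,"claw":0}]' 40; python3 -m jog '[{"delta_pos":[0,0,0],"spin":0,"claw":1},{"delta_pos":[0,0,0],"spin":0,"claw":1},{"delta_pos":[0,0,0],"spin":0,"claw":1},{"delta_pos":[0,0,0],"spin":0,"claw":1},{"delta_pos":[0,0,0],"spin":0,"claw":1},{"delta_pos":[0,0,0],"spin":0,"claw":1}]' 40
```

```text
clock: 21.75
position: [0.6297, -0.3361, -0.0175]
tool_rot: [-3.134, -0.027, 0.005]
force: [0.1, 0.0, 0.0]
grip_width: 0.0853
clock: 22.35
position: [0.6305, -0.3367, -0.0159]
tool_rot: [-3.135, -0.029, 0.005]
force: [-1.5, 0.7, 9.7]
grip_width: 0.0495
```

```bash
python3 -m jog '[{"delta_pos":[0,0,30],"spin":0,"claw":1},{"delta_pos":[0,0,80],"spin":0,"claw":1},{"delta_pos":[0,0,130],"spin":0,"claw":1},{"delta_pos":[0,0,170],"spin":0,"claw":1},{"delta_pos":[-5,48,170],"spin":0,"claw":1},{"delta_pos":[-10,96,170],"spin":0,"claw":1},{"delta_pos":[-15,144,170],"spin":0,"claw":1},{"delta_pos":[-20,192,170],"spin":0,"claw":1}]' 40;python3 -m jog '[{"delta_pos":[-5,48,0],"spin":0,"claw":1},{"delta_pos":[-10,96,0],"spin":0,"claw":1},{"delta_pos":[-15,144,0],"spin":0,"claw":1},{"delta_pos":[-20,192,0],"spin":0,"claw":1},{"delta_pos":[-25,240,0],"spin":0,"claw":1},{"delta_pos":[-30,288,0],"spin":0,"claw":1},{"delta_pos":[-35,336,0],"spin":0,"claw":1},{"delta_pos":[-40,384,0],"spin":0,"claw":1}]' 40
```

```text
clock: 23.15
position: [0.61, -0.1429, 0.1547]
tool_rot: [-3.135, -0.029, 0.004]
force: [1.6, 0.1, -2.1]
grip_width: 0.049
clock: 23.95
position: [0.5695, 0.243, 0.1553]
tool_rot: [-3.134, -0.03, 0.004]
force: [2.0, -0.1, -1.5]
grip_width: 0.0495
```

```bash
python3 -m jog '[{"delta_pos":[-4,45,0],"spin":0,"claw":1},{"delta_pos":[-4,54,0],"spin":0,"claw":1},{"delta_pos":[-4,54,0],"spin":0,"claw":1},{"delta_pos":[-4,54,-50],"spin":0,"claw":1},{"delta_pos":[-4,54,-90],"spin":0,"claw":1},{"delta_pos":[-4,54,-90],"spin":0,"claw":1}]' 40;python3 - <<'E'
from workcell import eyes,bot
from h import *
im=eyes.grab_frame('wrist');cv2.imwrite('pics/w10.png',im)
E
```

```text
clock: 24.55
position: [0.5632, 0.2938, 0.0611]
tool_rot: [-3.139, -0.024, 0.003]
force: [-1.1, -0.9, -1.5]
grip_width: 0.049
```

View pics/w10.png

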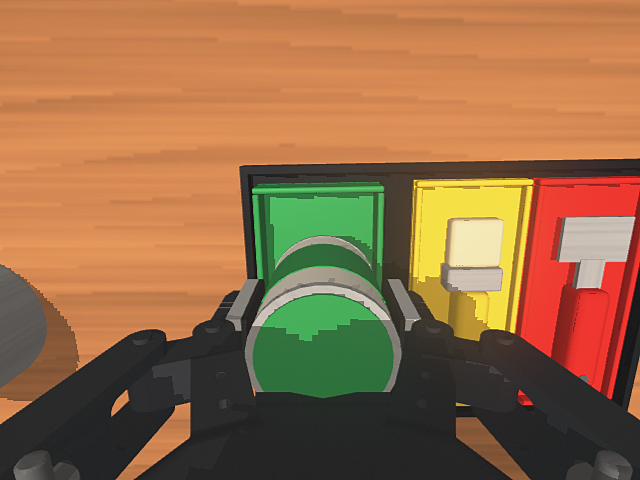

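The green tin at (322,340) is lined up with the green holder (columns 255–383). Lowering.

```bash
python3 -m jog '[{"delta_pos":[2,2,-25],"spin":0,"claw":1},{"delta_pos":[2,2,-50],"spin":0,"claw":1},{"delta_pos":[2,2,-62],"spin":0,"claw":1},{"delta_pos":[2,2,-67],"spin":0,"claw":1},{"delta_pos":[2,2,-67],"spin":0,"claw":1},{"delta_pos":[2,2,-67],"spin":0,"claw":1}]' 40
```

```text
clock: 25.2
position: [0.5677, 0.2971, -0.0013]
tool_rot: [-3.136, -0.028, 0.003]
force: [-0.6, 0.2, -2.7]
grip_width: 0.0492
```

```bash
python3 -m jog '[{"delta_pos":[-2,0,-6],"spin":0,"claw":1},{"delta_pos":[-2,0,-6],"spin":0,"claw":1},{"delta_pos":[-2,0,-6],"spin":0,"claw":1}]' 40
```

```text
clock: 25.5
position: [0.5659, 0.2975, -0.0069]
tool_rot: [-3.136, -0.029, 0.003]
force: [1.3, 0.6, 0.9]
grip_width: 0.0492
```

```bash
python3 -m jog '[{"delta_pos":[0,0,0],"spin":0,"claw":0},{"delta_pos":[0,0,0],"spin":0,"claw":0},{"delta_pos":[0,0,0],"spin":0,"claw":0},{"delta_pos":[0,0,0],"spin":0,"claw":0},{"delta_pos":[0,0,0],"spin":0,"claw":0},{"delta_pos":[0,0,0],"spin":0,"claw":0}]' 40;python3 -m jog '[{"delta_pos":[0,0,40],"spin":0,"claw":0},{"delta_pos":[0,0,90],"spin":0,"claw":0},{"delta_pos":[0,0,140],"spin":0,"claw":0},{"delta_pos":[0,0,190],"spin":0,"claw":0},{"delta_pos":[-20,-45,190],"spin":0,"claw":0},{"delta_pos":[-40,-90,190],"spin":0,"claw":0},{"delta_pos":[-60,-135,190],"spin":0,"claw":0},{"delta_pos":[-80,-180,190],"spin":0,"claw":0}]' 40;python3 -m jog '[{"delta_pos":[0,-50,0],"spin":0,"claw":0},{"delta_pos":[0,-100,0],"spin":0,"claw":0},{"delta_pos":[0,-150,0],"spin":0,"claw":0},{"delta_pos":[0,-200,0],"spin":0,"claw":0},{"delta_pos":[0,-250,0],"spin":0,"claw":0},{"delta_pos":[0,-300,0],"spin":0,"claw":0},{"delta_pos":[0,-350,0],"spin":0,"claw":0},{"delta_pos":[0,-400,0],"spin":0,"claw":0}]' 40; python3 - <<'E'
from workcell import eyes,bot
from h import *
im=eyes.grab_frame('top');P=eyes.camera_params('top');cv2.imwrite('pics/t11.png',im)
measure(im,P,['green','blue'],[.075,.075],100)
s=eyes.grab_frame('scene');b=cv2.resize(s[200:400,200:520],(800,500));cv2.imwrite('pics/s11.png',b)
d=cv2.absdiff(im,cv2.imread('pics/top1.png'))[100:290,335:385];print('black area diff max',d.max(),(d>40).sum())
E
```

```text
clock: 26.1
position: [0.5659, 0.2975, -0.0069]
tool_rot: [-3.136, -0.029, 0.003]
force: [0.9, -0.1, -0.2]
grip_width: 0.0853
clock: 26.9
position: [0.4848, 0.1158, 0.1833]
tool_rot: [-3.136, -0.029, 0.003]
force: [0.4, -1.0, 0.6]
grip_width: 0.0852
clock: 27.7
position: [0.4844, -0.2846, 0.1834]
tool_rot: [-3.136, -0.03, 0.003]
force: [0.9, 0.6, 0.1]
grip_width: 0.0855
green px [140. 176.] h 0.075 xy mm [562.2 297.1] size [40. 39.] yaw 1.564
green px [150. 182.] h 0.075 xy mm [552.4 279.4] size [77. 76.] yaw 1.564
blue px [139. 224.] h 0.075 xy mm [477.6 295.1] size [42. 41.] yaw 0.031
blue px [148. 228.] h 0.075 xy mm [471.3 278.5] size [77. 74.] yaw 0.026
black area diff max 15 0
```

View pics/s11.png

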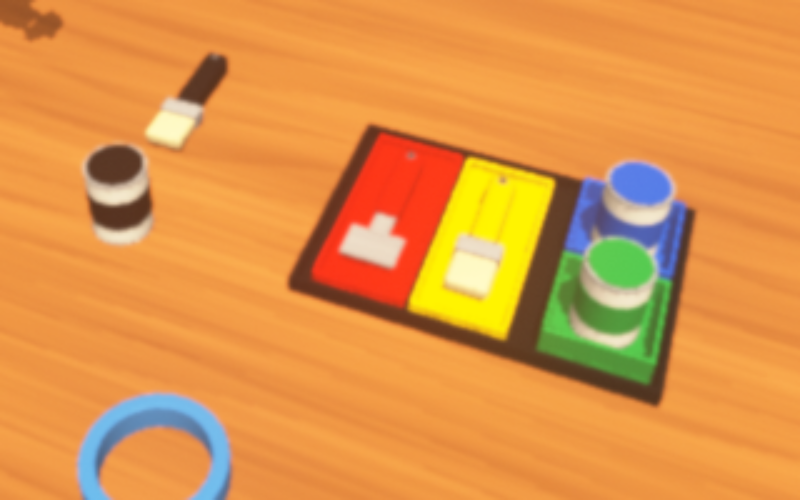

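All four are in place: both tins upright in their holders at (640,205) and (615,290), and the knife and brush flat in their trays. The area round the black tin and brush is unchanged from the first picture.

```bash
python3 -c "
from workcell import bot;bot.job_done()"
```

```text
the job is handed in; nothing more can be done
```

The caddy is packed and handed in at about 28 s of the 122 s allowed. The knife is in the red tray, the brush in the yellow one, and the blue and green tins are in their own holders.

**Last checks:**
- **Tins:** lids at (562,297) and (478,295) mm, within about 3 mm of the holder centres by my estimate. Both look upright and seated in the last picture.
- **Knife and brush:** they look flat, centred and lengthwise in their trays in the pictures. I set their depth from the gripper height and did not measure it separately.
- **Black tin and brush:** the top-camera picture there matches the first one (largest pixel difference 15 of 255).
- **Gripper:** open, clear of everything, with wrist force about 1 N.

**What disagreed or failed:**
- **Tool height:** the cameras put the fingertips about 42 mm higher than the reported tool position. My first try at the knife therefore closed above it without touching it. I used the corrected height for every grip after that.
- **Yellow handle:** its first position was about 5 mm out because my colour mask missed part of it, so I measured it again before gripping.
- **Tool tilt:** it crept up to about 0.03 rad over the moves, well inside the 0.12 rad allowed for the objects.

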